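Knock a heatsink out of its assembly nest

TASK

Two small assembly fixtures stand on the electronics bench. Raise the knockout rod of the one that holds the finned heatsink, by lifting its black knob until the heatsink is pushed well up out of its nest, then take the heatsink and set it in the open parts bin, fins up. Leave the other fixture's rod, under the plain relay block, down.

Things in the scene. Friction and masses are not known exactly. Their poses are not given: they have to be found in the camera images.
- lift_knob (a point): Centre of the black upright knob (22 mm diameter, 38 mm tall, top 90 mm above the bench) of the heatsink fixture's knockout rod. It stands outside the fixture, 90 mm from the nest's centre, on the side facing the robot; its x axis points level to the nest, z up. It slides straight up 22 mm to a hard stop, takes about 9 N and stays where left; sides free for 30 mm along y.
- heatsink_mid (a point): Centre (half-way up) of the bare aluminium heatsink, 40 x 40 x 26 mm tall, about 90 g; fins along its x, flat outer faces at +-y, z up. It sits with 1 mm play in a square nest 24 mm deep in a fixed grey metal block (100 x 90 mm, top 72 mm above the bench), 2 mm proud; x as the knob's. The rod lifts it from below after 1 mm of slack, to 23 mm proud at full lift.
- bin_in (a point): Centre of the inner floor (4 mm above the bench) of the open-topped plastic parts bin, fixed to the bench, 190 mm along its x, 160 mm along its y, 45 mm tall, walls 4 mm; z up.
- other_knob (a point): Centre of the same black knob on the second, identical fixture, whose nest holds a plain black relay block without fins. To be left down.
Things that resemble listed ones, but are neither listed nor needed, are in the scene too. Of the things like the part that bears heatsink_mid, leave any that is turquoise; of the rest the larger one is meant.

How it is judged:
On the way:
1. the knob is lifted at least 12 mm and the heatsink has risen at least 10 mm with it, still over its nest (distance of lift_knob from where it was at the start of the episode above 0.012 m and distance of heatsink_mid from where it was at the start of the episode between 0.01 and 0.03 m), for 0.2 s.
At the end, for the whole second after the job is handed in: The heatsink lies on the bin's floor, inside its walls, fins up within about 11 degrees, its centre 5 to 20 mm above the floor, and the other fixture's knob is within 8 mm of where it was. It does not matter whether the lifted rod is left up or down (x of heatsink_mid in the frame of bin_in between -0.085 and 0.085 m and y of heatsink_mid in the frame of bin_in between -0.07 and 0.07 m and z of heatsink_mid in the frame of bin_in between 0.005 and 0.02 m and angle between heatsink_mid's own z axis and vertical below 0.2 rad and distance of other_knob from where it was at the start of the episode below 0.008 m); the robot touches nothing.
It fails at once if the other fixture's rod is raised by 8 mm or more (distance of other_knob from where it was at the start of the episode above 0.008 m).
It also fails if it takes over 51 s, if anything falls off the work surface, if the arm or the gripper's body presses on something with over 40 N, if the wrist force passes 120 N, or if a joint passes its speed limit or range.

ROBOT

A 6-joint arm with a two-finger parallel gripper is mounted at the origin on the work surface. World frame = base frame: x ahead of the robot, y to its left, z up, the work surface at z = 0. Lengths are in m, angles in rad, forces in N, time in s.
With the tool pointing down it reaches from about 0.425 to 0.95 m from the base axis. Payload 3.5 kg.
Tool frame: the origin (TCP) lies between the finger pads; the fingertips stand 14 mm ahead of it and the grasp point (between the pads) lies 5 mm behind it; z points along the fingers, y is the direction in which the jaws open and shut (so a half turn about z gives the same grasp; the last joint's range is limited). The gripper opens to 85 mm and grips with 20 to 120 N. Pads are 22 mm wide; open, the fingers measure 114 mm over their backs; the gripper's body (76 mm by 85 mm) begins 54 mm behind the grasp point. The pads swing forward as they close: fully open they stand 13 mm farther back than shut.
Start: joints at [0.96, 0.286, 1.577, -0, 1.279, -0.15], TCP at [0.3, 0.605, 0.22] pointing down, gripper open.
Joint ranges: [-2.77, 2.77], [-0.9, 2.22], [0.21, 2.48], [-1.53, 4.67], [0.24, 2.81], [-2.84, 2.84]. Speed limits (rad/s): [2.79, 2.79, 3.14, 3.14, 3.14, 3.14].

INTERFACE

Orientations are given as a unit quaternion [x, y, z, w].
In Python, from plant import ctrl gives the robot as it stands. The module is installed in compiled form; this text tells all that it offers.
- The arm moves only by the tool servo_tool, never from a script. Its argument "increments" is text: rows parted by semicolons, each of 7 numbers parted by spaces: the turn, a rotation vector about the tool's x, y, z in rad, then the shift along the tool's x, y, z in cm, then the finger opening in cm, from 0 to 8.54. In form: ax ay az dx dy dz claw; .... A call has 1 to 10 rows; each row is the pose to reach, as a shift and turn from the pose commanded when the call began, along the tool's axes at that moment; what a row does not reach only later rows make up. A row lasts 1/12 s, in which the tool goes at most 41.7 mm and 7.16 degrees, less where a joint would pass 70% of its speed; a pose out of reach is approached as far as the arm can. A call with a gripper value outside its range is refused whole. The fingers move at their own pace and stop on an object; "grip_force" is the grip in N (left out, the last holds). Time passes only in rows, so rows that repeat a pose let the fingers close. It gives the time, the measured TCP pose, the force and the opening at its end, in the units of the state.
- ctrl.get_state(): the state, without advancing time (a new reading comes with each control period).
- ctrl.read_camera(name): name is "side" or "top"; returns (picture, depth): 420x560x3 uint8, red, green, blue; 420x560 float32, m along the optical axis (not along the pixel's ray), 0 where there is no reading.
- ctrl.camera_info(name): a dict with "camera_matrix" (3x3 intrinsics, pixels), "world_to_cam" (4x4, takes a point from world to camera coordinates). Camera axes: x right, y down, z forward; pixel columns grow to the right and rows downward; lengths in m; the calibration is good to about 2 mm. A picture is of the moment at which its call begins. camera_info takes no time and is no camera call.
- ctrl.sign_off(): hands the job in, once; it reports no verdict.
The state is a dict: "time": time; "qpos": joint angles; "dq": joint speeds; "joint_efforts": joint torques, N m; "eef_pos": TCP position; "tcp_rot": TCP orientation; "contact_force": force on the tool from outside, world axes, zero at the start; "wrist_torque": the same for the moment, N m; "opening": opening from 0.0 (shut) to 1.0 (fully open).
Only numpy, scipy, OpenCV 4.12 (cv2) and the standard library are available. Lean on these libraries where they do the work, as an engineer would, in place of code of your own. Each camera call takes 0.05 s, during which the arm holds its last target.

## Working session

There is one attempt and no reset: what is moved stays moved. The work goes in short steps, Python scripts to look and compute and a tool call to move; the robot and the scene stay as the last step left them, time stands still between calls to the robot, and variables do not carry over. Pictures are saved under pics/ and viewed, and the job is handed in when it is done.

Besides the shell and the picture viewer there is one more tool, called after "Request:" as a command line: name --argument value ..., lists and objects as JSON in quotes. servo_tool: Moves the arm, as the interface text tells. Its arguments: {"type":"object","properties":{"increments":{"type":"string"},"grip_force":{"type":"number"}},"required":["increments"]}

```bash
mkdir -p pics; cat > h.py <<'E'
import numpy as np, cv2
from plant import ctrl
def cap(n,tag):
    p,d=ctrl.read_camera(n); cv2.imwrite(f'pics/{tag}.png',p[:,:,::-1]); np.save(f'pics/{tag}.npy',d); return p,d
def pt(n,tag,u,v):
    d=np.load(f'pics/{tag}.npy'); i=ctrl.camera_info(n); K=np.array(i['camera_matrix']);T=np.array(i['world_to_cam'])
    z=d[v,u]; c=np.array([(u-K[0,2])/K[0,0]*z,(v-K[1,2])/K[1,1]*z,z,1]); return (np.linalg.inv(T)@c)[:3]
def cloud(n,tag):
    d=np.load(f'pics/{tag}.npy'); i=ctrl.camera_info(n); K=np.array(i['camera_matrix']);T=np.array(i['world_to_cam'])
    v,u=np.mgrid[:420,:560]; c=np.stack([(u-K[0,2])/K[0,0]*d,(v-K[1,2])/K[1,1]*d,d,np.ones_like(d)],-1); return (c@np.linalg.inv(T).T)[...,:3]
def crop(tag,x0,y0,x1,y1,s):
    im=cv2.imread(f'pics/{tag}.png')[y0:y1,x0:x1]; cv2.imwrite(f'pics/{tag}_c{x0}_{y0}.png',cv2.resize(im,None,fx=s,fy=s,interpolation=cv2.INTER_CUBIC))
E
python3 -c "
from h import *
cap('top','t0');cap('side','s0');print(ctrl.get_state())
for n in('top','side'):print(ctrl.camera_info(n))"
```

```text
{'time': 0.1, 'qpos': array([ 9.59997687e-01,  2.87121658e-01,  1.57804895e+00,  2.64618504e-05,
        1.27861564e+00, -1.49991392e-01]), 'dq': array([-0.00016056, -0.00230735, -0.00276621,  0.00070821, -0.00095424,
        0.00110863]), 'joint_efforts': array([ 1.41892775e-03, -4.07300520e+01, -2.93699920e+01, -1.25967508e-04,
        3.44600732e-03,  7.57890859e-06]), 'eef_pos': array([0.2997501 , 0.60409024, 0.21824588]), 'tcp_rot': array([ 2.28374086e-01,  9.73572839e-01, -1.01369048e-03, -4.18986327e-04]), 'contact_force': array([-0.16779875,  0.12476945,  0.53617603]), 'wrist_torque': array([-0.00865097,  0.00982596, -0.01032974]), 'opening': 1.0027575301402427}
{'camera_matrix': array([[509.51223234,   0.        , 281.96545957],
       [  0.        , 509.51223234, 210.4155897 ],
       [  0.        ,   0.        ,   1.        ]]), 'world_to_cam': array([[-8.85824107e-03, -9.99865393e-01, -1.38104464e-02,
         1.40009397e-04],
       [-9.88286645e-01,  1.08581999e-02, -1.52222230e-01,
         5.84323541e-01],
       [ 1.52351696e-01,  1.23002585e-02, -9.88249798e-01,
         9.33906913e-01],
       [ 0.00000000e+00,  0.00000000e+00,  0.00000000e+00,
         1.00000000e+00]])}
{'camera_matrix': array([[518.72749922,   0.        , 282.90350097],
       [  0.        , 518.72749922, 207.2957453 ],
       [  0.        ,   0.        ,   1.        ]]), 'world_to_cam': array([[ 0.695843  , -0.71816676,  0.00624733, -0.42832464],
       [-0.49383178, -0.48476112, -0.72189807,  0.35593855],
       [ 0.52147166,  0.49924259, -0.6919712 ,  0.91920736],
       [ 0.        ,  0.        ,  0.        ,  1.        ]])}
```

View pics/t0.png

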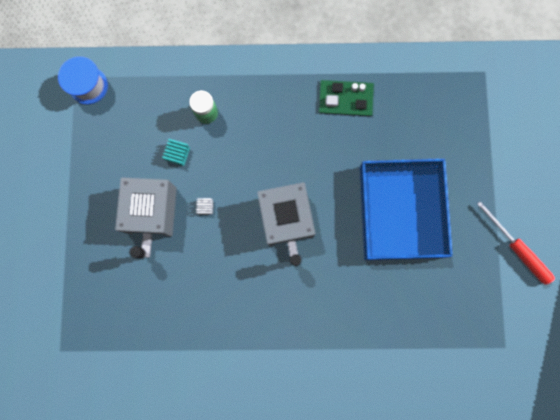

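View pics/s0.png

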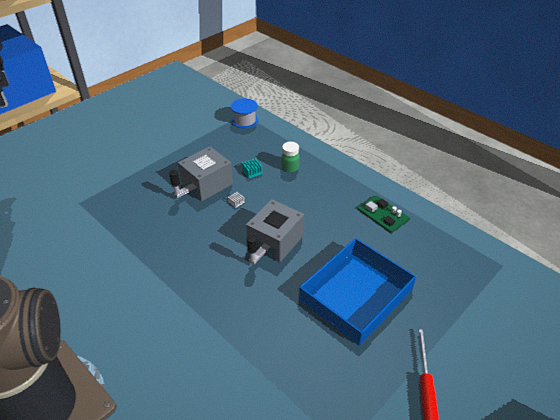

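The top view shows the heatsink fixture with its nest at (142,205) and its knob near (138,252). The relay fixture is at (287,212) with its knob at (295,258), and the bin centre is at (406,210). There's a small decoy heatsink at (205,206) and a turquoise one at (176,152).

```bash
python3 -c "
from h import *
crop('t0',100,165,200,275,6);crop('s0',140,120,250,220,6)
C=cloud('top','t0')
for v in range(240,262,3): print(v,[tuple(np.round(C[v,u],3)) for u in (131,135,138,141,147)])
for u,v in [(142,205),(125,185),(162,185),(122,227),(158,229),(406,210),(367,160),(443,160),(369,258),(449,257)]: print(u,v,C[v,u].round(3))
"
```

```text
240 [(np.float64(0.535), np.float64(0.299), np.float64(-0.004)), (np.float64(0.535), np.float64(0.289), np.float64(-0.0)), (np.float64(0.534), np.float64(0.283), np.float64(0.001)), (np.float64(0.534), np.float64(0.277), np.float64(0.002)), (np.float64(0.532), np.float64(0.26), np.float64(0.02))]
243 [(np.float64(0.529), np.float64(0.298), np.float64(-0.003)), (np.float64(0.528), np.float64(0.289), np.float64(0.001)), (np.float64(0.528), np.float64(0.283), np.float64(0.001)), (np.float64(0.528), np.float64(0.277), np.float64(-0.0)), (np.float64(0.526), np.float64(0.259), np.float64(0.021))]
246 [(np.float64(0.523), np.float64(0.298), np.float64(-0.002)), (np.float64(0.515), np.float64(0.263), np.float64(0.087)), (np.float64(0.523), np.float64(0.283), np.float64(-0.0)), (np.float64(0.522), np.float64(0.276), np.float64(0.003)), (np.float64(0.52), np.float64(0.259), np.float64(0.021))]
249 [(np.float64(0.51), np.float64(0.27), np.float64(0.085)), (np.float64(0.509), np.float64(0.262), np.float64(0.089)), (np.float64(0.509), np.float64(0.256), np.float64(0.089)), (np.float64(0.51), np.f
[... 886 characters left out ...]
0.495), np.float64(0.259), np.float64(0.06)), (np.float64(0.498), np.float64(0.264), np.float64(-0.0))]
261 [(np.float64(0.493), np.float64(0.297), np.float64(-0.002)), (np.float64(0.493), np.float64(0.287), np.float64(0.002)), (np.float64(0.493), np.float64(0.282), np.float64(-0.001)), (np.float64(0.492), np.float64(0.275), np.float64(0.004)), (np.float64(0.492), np.float64(0.264), np.float64(0.001))]
142 205 [0.593 0.256 0.074]
125 185 [0.631 0.289 0.075]
162 185 [0.631 0.22  0.071]
122 227 [0.552 0.293 0.072]
158 229 [0.547 0.225 0.073]
406 210 [ 0.589 -0.253  0.004]
367 160 [ 0.693 -0.179  0.002]
443 160 [ 0.68  -0.32   0.044]
369 258 [ 0.491 -0.168  0.051]
449 257 [ 0.495 -0.334  0.001]
```

View pics/t0_c100_165.png

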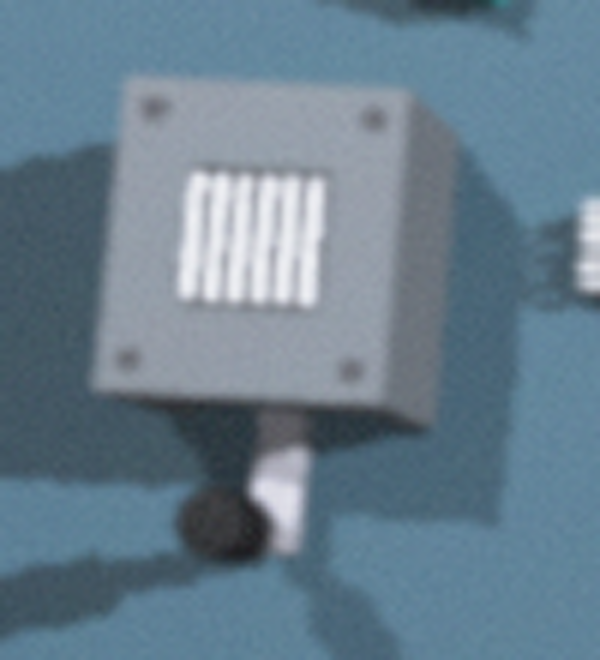

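View pics/s0_c140_120.png

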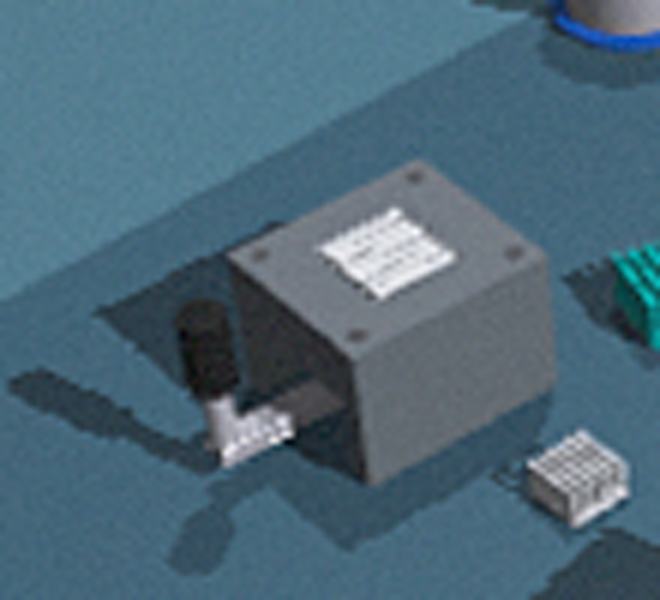

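```bash
python3 -c "
from h import *
C=cloud('top','t0'); v,u=np.mgrid[:420,:560]
for nm,(a,b,c,d) in dict(hs=(110,170,180,238),relay=(250,180,322,245)).items():
    m=(u>a)&(u<c)&(v>b)&(v<d)&(abs(C[...,2]-.072)<.006)
    P=C[m]; r=cv2.minAreaRect((P[:,:2]*1000).astype(np.float32)); print(nm,r,np.median(P[:,2]))
    ys=np.degrees
im,_=None,None
I=cv2.imread('pics/t0.png')
m=(u>115)&(u<175)&(v>185)&(v<225)&(I.min(2)>200); print(C[m].mean(0),m.sum(), cv2.minAreaRect((C[m][:,:2]*1000).astype(np.float32)))
for a,b,c,d in((128,243,148,262),(283,248,305,270)):
    m=(u>a)&(u<c)&(v>b)&(v<d)&(C[...,2]>.083);P=C[m];print('knob',P.min(0),P.max(0),P.mean(0),m.sum(),cv2.minEnclosingCircle((P[:,:2]*1000).astype(np.float32)))
m=(u>355)&(u<460)&(v>150)&(v<270)&(C[...,2]>.040)&(C[...,2]<.052);P=C[m];print('bin',cv2.minAreaRect((P[:,:2]*1000).astype(np.float32)))
m=(u>380)&(u<430)&(v>180)&(v<240);print(C[m].mean(0))
# camera geometry
"
```

```text
hs ((594.1981201171875, 258.0101318359375), (92.01558685302734, 100.56727600097656), 86.8570785522461) 0.07225433886600668
relay ((576.1532592773438, -12.251850128173828), (100.46012878417969, 90.02001953125), 10.705229759216309) 0.07268670316638193
[0.59393944 0.25605092 0.07727631] 366 ((531.0297241210938, 125.71726989746094), (341.6264953613281, 47.86433792114258), 64.22325897216797)
knob [0.49477618 0.25236753 0.08331639] [0.51504507 0.27298104 0.09354067] [0.50436375 0.26251488 0.08955192] 119 ((504.12677001953125, 263.3723449707031), 11.008745193481445)
knob [ 0.47751306 -0.03801335  0.08567656] [ 0.4974269  -0.01810422  0.09423442] [ 0.48755006 -0.02876464  0.09036002] 110 ((487.5372009277344, -28.359355926513672), 10.579985618591309)
bin ((587.0346069335938, -242.9598388671875), (190.74530029296875, 161.24359130859375), 0.8928033709526062)
[ 0.58804364 -0.24940989  0.00938684]
```

```bash
cat >> h.py <<'E'
from scipy.spatial.transform import Rotation as R
def go(x,y,z,yaw_y):
    """yaw_y: world angle deg of tool y axis; tool pointing straight down"""
    s=ctrl.get_state(); Rc=R.from_quat(s['tcp_rot']); a=np.radians(yaw_y)
    Y=np.array([np.cos(a),np.sin(a),0]);Z=np.array([0,0,-1.]);X=np.cross(Y,Z)
    Rt=R.from_matrix(np.stack([X,Y,Z],1))
    print('t',round(s['time'],2),'pos',s['eef_pos'].round(4),'open',round(s['opening'],3),'F',s['contact_force'].round(1))
    print('rot',(Rc.inv()*Rt).as_rotvec().round(4),'shift cm',(Rc.inv().apply(np.array([x,y,z])-s['eef_pos'])*100).round(2))
E
python3 -c "
from h import *
go(.504,.263,.15,86.8)"
```

```text
t 0.1 pos [0.2998 0.6041 0.2182] open 1.003 F [-0.2  0.1  0.5]
rot [-0.0021 -0.0008 -0.405 ] shift cm [-33.46 -21.45   6.86]
```

Request:
servo_tool --increments "0 0 -0.1 -6 -4 0 5;0 0 -0.2 -10 -6.4 0 5;0 0 -0.3 -13.5 -8.6 1 5;0 0 -0.4 -17 -10.8 2 5;0 0 -0.405 -20.3 -13 3 5;0 0 -0.405 -23.6 -15.1 4 5;0 0 -0.405 -27 -17.3 5 5;0 0 -0.405 -30.3 -19.4 6 5;0 0 -0.405 -33.46 -21.45 6.86 5;0 0 -0.405 -33.46 -21.45 6.86 5" --grip_force 60

```text
time: 0.93
eef_pos: [0.5049, 0.2607, 0.1495]
tcp_rot: [0.029, 1.0, -0.001, -0.001]
contact_force: [0.3, -1.1, 0.5]
opening: 0.584
```

```bash
python3 -c "
from h import *
cap('top','t1');cap('side','s1');crop('t1',80,150,220,290,5);crop('s1',110,80,270,220,5)
go(.504,.263,.070,86.8)"
```

```text
t 1.03 pos [0.5052 0.2597 0.1488] open 0.587 F [-1.3  0.1  0. ]
rot [-0.0022 -0.0029 -0.0054] shift cm [0.12 0.34 7.88]
```

View pics/t1_c80_150.png

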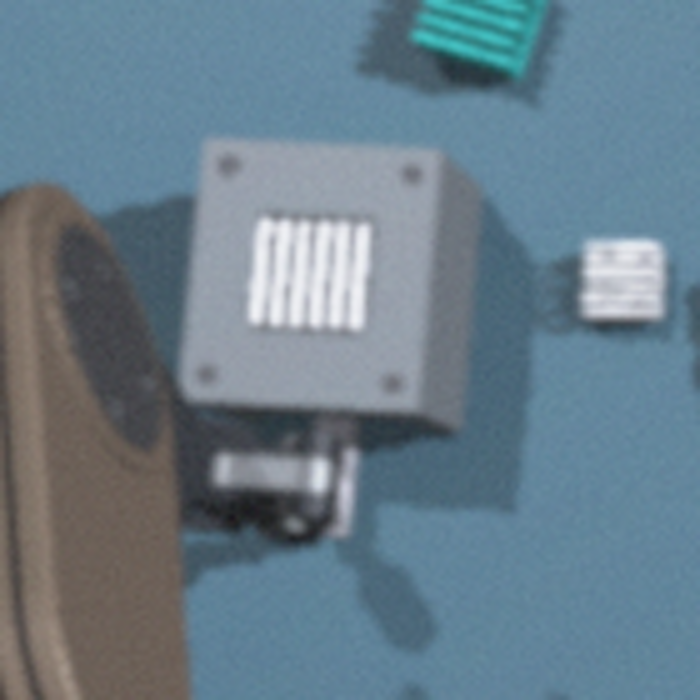

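View pics/s1_c110_80.png

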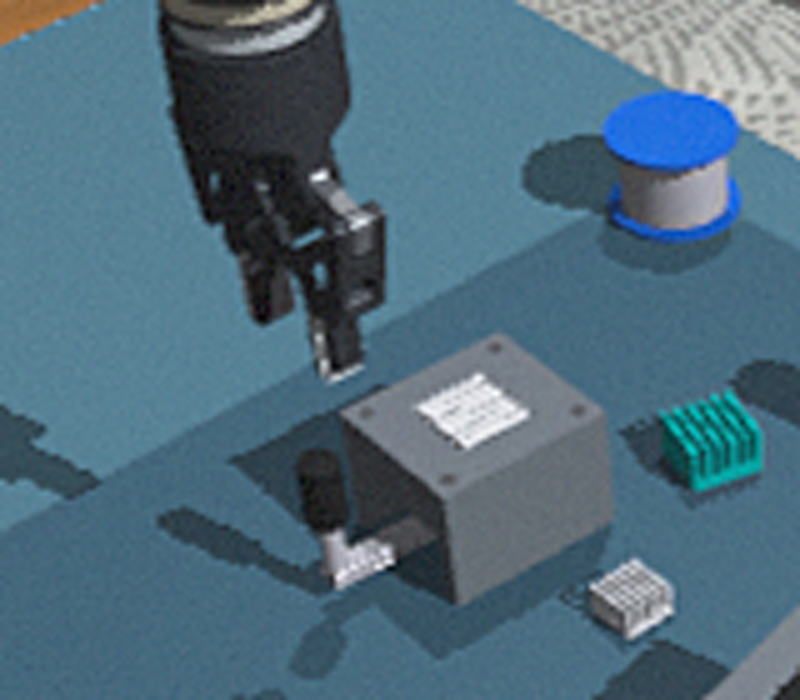

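The gripper is above the knob (side crop: fingers at about (340,350), knob at (322,490)). I'll go down and close.

Request:
servo_tool --increments "0 0 0 0.1 0.3 1 5;0 0 0 0.1 0.3 2 5;0 0 0 0.1 0.3 3 5;0 0 0 0.1 0.3 4 5;0 0 0 0.1 0.3 5 5;0 0 0 0.1 0.3 6 5;0 0 0 0.1 0.3 7 5;0 0 0 0.1 0.3 7.8 5;0 0 0 0.1 0.3 7.8 5;0 0 0 0.1 0.3 7.8 5"

```text
time: 1.87
eef_pos: [0.5032, 0.2666, 0.0722]
tcp_rot: [0.028, 1.0, -0.0, -0.001]
contact_force: [-0.1, -0.4, 0.5]
opening: 0.59
```

Request:
servo_tool --increments "0 0 0 0 0 0 3;0 0 0 0 0 0 2.5;0 0 0 0 0 0 2;0 0 0 0 0 0 1.5;0 0 0 0 0 0 1;0 0 0 0 0 0 1;0 0 0 0 0 0 1;0 0 0 0 0 0 1;0 0 0 0 0 0 1"

```text
time: 2.62
eef_pos: [0.5041, 0.264, 0.0742]
tcp_rot: [0.027, 1.0, -0.003, -0.0]
contact_force: [-1.7, -9.4, 4.5]
opening: 0.203
```

```bash
python3 -c "
from h import *
go(.504,.263,.070,86.8)"
```

```text
t 2.62 pos [0.5041 0.264  0.0742] open 0.203 F [-1.7 -9.4  4.5]
rot [-0.0063  0.      0.0018] shift cm [ 0.   -0.09  0.42]
```

```bash
python3 -c "
from h import *
cap('side','s2');crop('s2',130,110,250,220,6)
go(.504,.263,.070,86.8)"
```

```text
t 2.67 pos [0.5041 0.264  0.0743] open 0.202 F [-0.9 -9.   5. ]
rot [-0.0063  0.      0.0018] shift cm [-0.   -0.1   0.43]
```

View pics/s2_c130_110.png

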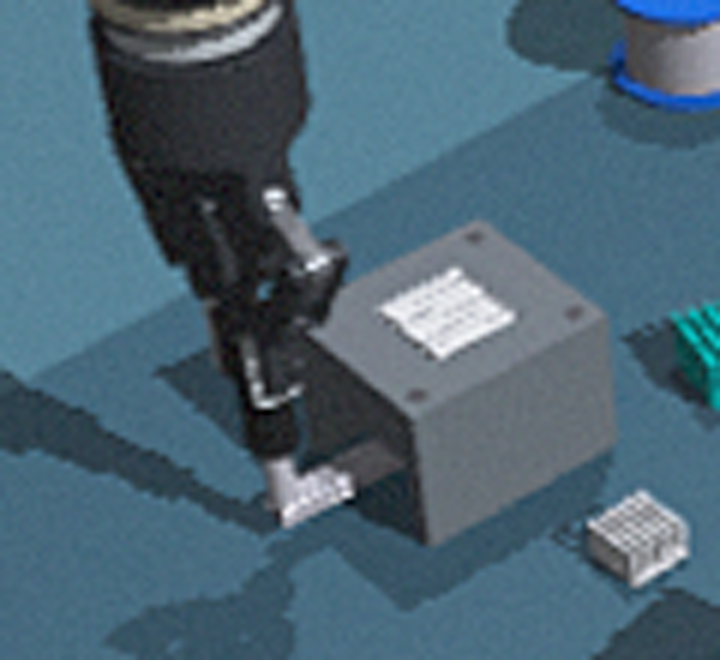

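The side crop shows the fingers closed on the knob at about (270,410). I'll lift now.

Request:
servo_tool --increments "0 0 0 0 -0.2 0 1;0 0 0 0 -0.2 -0.3 1;0 0 0 0 -0.2 -0.6 1;0 0 0 0 -0.2 -0.9 1;0 0 0 0 -0.2 -1.2 1;0 0 0 0 -0.2 -1.5 1;0 0 0 0 -0.2 -1.8 1;0 0 0 0 -0.2 -2.1 1;0 0 0 0 -0.2 -2.2 1;0 0 0 0 -0.2 -2.2 1"

```text
time: 3.5
eef_pos: [0.504, 0.2639, 0.0938]
tcp_rot: [0.028, 1.0, -0.001, 0.001]
contact_force: [5.5, -2.9, -7.2]
opening: 0.2
```

```bash
python3 -c "
from h import *
cap('side','s3');crop('s3',130,110,250,220,6)
cap('top','t3');crop('t3',80,150,220,290,5)
go(.504,.263,.070,86.8)"
```

```text
t 3.6 pos [0.504  0.2638 0.0938] open 0.207 F [ 5.3 -1.5 -7.3]
rot [-0.0017  0.0017  0.0006] shift cm [-0.   -0.08  2.38]
```

View pics/s3_c130_110.png

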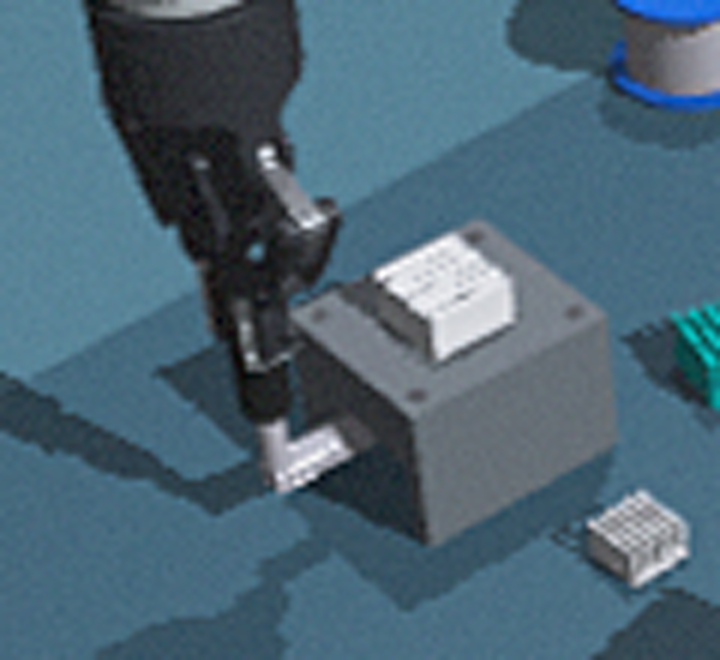

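View pics/t3_c80_150.png

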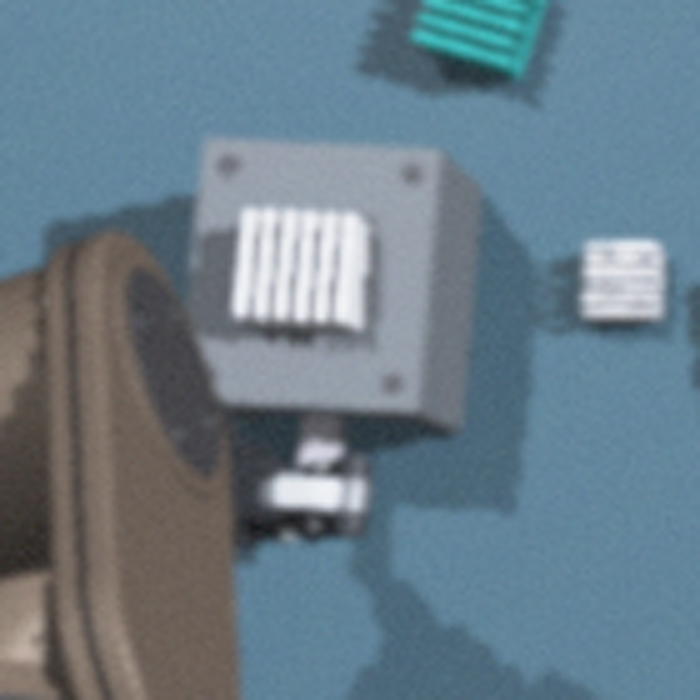

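Knob up about 20 mm, and the heatsink stands clearly proud at about (450,290) in the side crop. I'll nudge it to near the stop, then release and go up.

Request:
servo_tool --increments "0 0 0 0 0 -0.1 1;0 0 0 0 0 -0.2 1;0 0 0 0 0 -0.2 1;0 0 0 0 0 -0.2 1;0 0 0 0 0 -0.2 2;0 0 0 0 0 -0.2 3;0 0 0 0 0 -0.2 4;0 0 0 0 0 -0.2 5;0 0 0 0 0 -0.2 5;0 0 0 0 0 -0.2 5"

```text
time: 4.43
eef_pos: [0.5037, 0.2651, 0.0975]
tcp_rot: [0.028, 1.0, 0.0, 0.0]
contact_force: [0.8, 0.8, -0.4]
opening: 0.585
```

Request:
servo_tool --increments "0 0 0 0 0 -1 5;0 0 0 0 0 -2.5 5;0 0 0 0 0 -4.5 5;0 0 0 0 0 -7 5;0 0 0 0 0 -9 5;0 0 0 0 0 -9 8.4;0 0 0 0 0 -9 8.4;0 0 0 0 0 -9 8.4"

```text
time: 5.1
eef_pos: [0.503, 0.2647, 0.1865]
tcp_rot: [0.028, 1.0, -0.0, -0.0]
contact_force: [0.7, 0.3, 0.4]
opening: 0.976
```

```bash
python3 -c "
from h import *
cap('side','s4');crop('s4',130,80,250,220,5)
cap('top','t4');crop('t4',80,150,220,290,5)
C=cloud('top','t4');I=cv2.imread('pics/t4.png');v,u=np.mgrid[:420,:560]
m=(u>115)&(u<165)&(v>180)&(v<222)&(C[...,2]>.085)&(C[...,2]<.105);P=C[m];print(m.sum(),np.median(P,0),np.percentile(P,[2,98],0))
print(cv2.minAreaRect((P[:,:2]*1000).astype(np.float32)))
go(.594,.258,.15,86.8)"
```

```text
424 [0.59380611 0.25932104 0.09310996] [[0.57475012 0.23767564 0.08552204]
 [0.61388864 0.27785091 0.09728469]]
((594.2858276367188, 257.84716796875), (41.015987396240234, 40.78542709350586), 86.7991943359375)
t 5.2 pos [0.5025 0.2644 0.1853] open 0.985 F [ 0.1 -0.6  0.7]
rot [-0.001  -0.0028  0.0001] shift cm [-9.18 -0.13  3.5 ]
```

View pics/s4_c130_80.png

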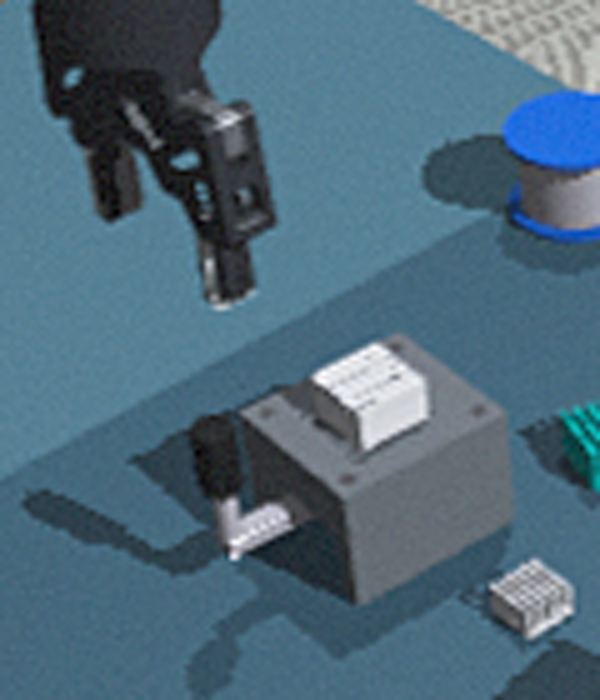

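View pics/t4_c80_150.png

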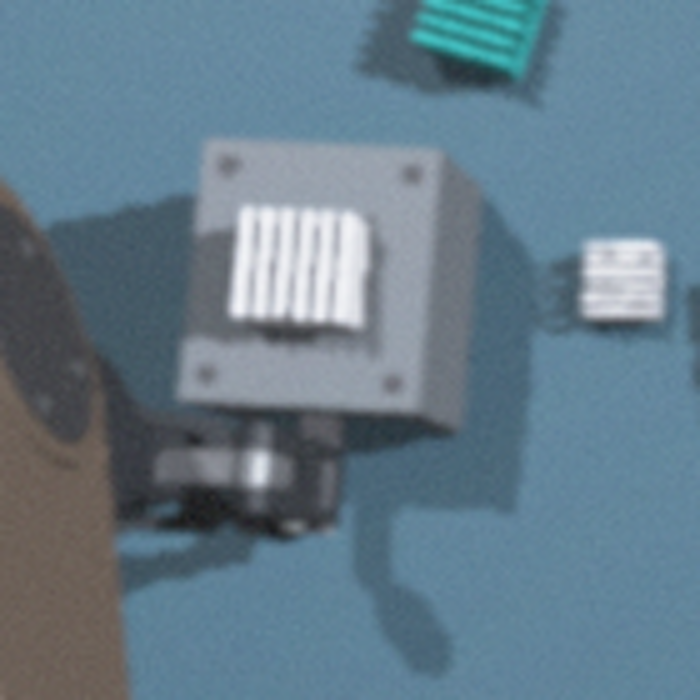

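```bash
python3 -c "
from h import *
i=ctrl.camera_info('side');K=i['camera_matrix'];T=i['world_to_cam']
def pr(p): c=T[:3,:3]@p+T[:3,3]; return (K@c/c[2])[:2].round(1)
for z in(.165,.171,.178,.185,.19): print(z,pr(np.array([.5025,.2644-.043,z])),pr(np.array([.5025,.2644-.057,z])))
crop('s4',140,80,200,160,9)
print('s2'); 
for z in(.052,.06,.066,.072,.078,.084): print(z,pr(np.array([.504,.264-.011,z])),pr(np.array([.504,.264-.025,z])))
for z in(.052,.09): print('knob',pr(np.array([.504-.008,.264-.008,z])))
crop('s2',150,140,200,200,10)
"
```

```text
0.165 [178.7 155. ] [182.5 157.7]
0.171 [178.3 152.9] [182.2 155.6]
0.178 [177.9 150.5] [181.8 153.2]
0.185 [177.5 148. ] [181.4 150.7]
0.19 [177.2 146.2] [181.1 148.9]
s2
0.052 [177.3 185.6] [180.9 188.3]
0.06 [176.9 183.2] [180.4 185.8]
0.066 [176.5 181.3] [180.1 184. ]
0.072 [176.2 179.4] [179.8 182.1]
0.078 [175.9 177.6] [179.4 180.2]
0.084 [175.5 175.7] [179.1 178.3]
knob [173.9 186.6]
knob [171.7 174.7]
```

View pics/s2_c150_140.png

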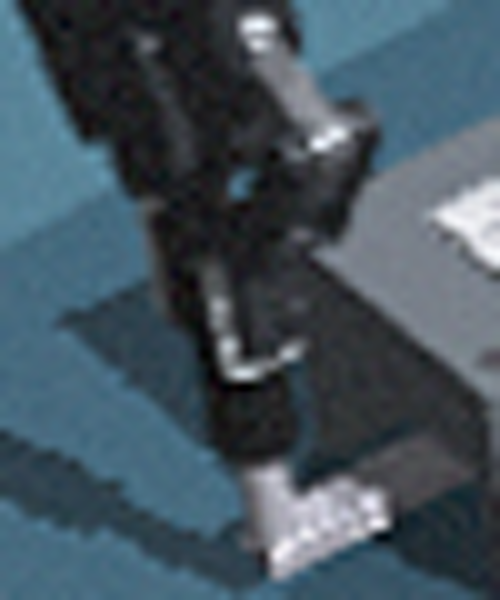

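View pics/s4_c140_80.png

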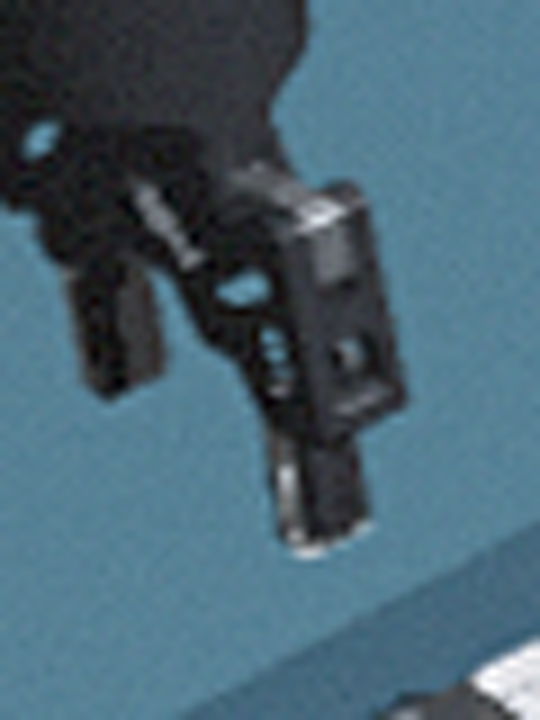

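```bash
python3 -c "
from h import *
print('s4');
for u,v in [(173,139),(174,139),(175,138),(176,138),(177,137),(178,136),(176,130),(152,121),(153,121),(155,119)]: print(u,v,pt('side','s4',u,v).round(4))
print('s2')
for u,v in [(174,176),(175,176),(176,175),(177,174),(178,173),(174,181),(176,183)]: print(u,v,pt('side','s2',u,v).round(4))
"
```

```text
s4
173 139 [0.4926 0.2174 0.217 ]
174 139 [0.4923 0.2129 0.2195]
175 138 [0.4942 0.2113 0.222 ]
176 138 [0.4962 0.2105 0.2214]
177 137 [0.4994 0.211  0.2221]
178 136 [0.5038 0.2133 0.2213]
176 130 [0.4996 0.2107 0.2407]
152 121 [0.4995 0.3041 0.219 ]
153 121 [0.502  0.304  0.2179]
155 119 [0.5079 0.3038 0.2206]
s2
174 176 [0.4952 0.2455 0.0927]
175 176 [0.4986 0.2467 0.09  ]
176 175 [0.4993 0.2425 0.0952]
177 174 [0.5028 0.2431 0.0958]
178 173 [0.504  0.2399 0.1   ]
174 181 [0.4982 0.2546 0.0696]
176 183 [0.5017 0.253  0.062 ]
```

The depth data shows the fingertips about 14 mm *behind* the reported TCP when nearly shut, and about 29 mm behind when open. The text says 14 mm ahead, so the knob was only gripped by its top edge, although it still went up. I'll use measured fingertip heights for the heatsink.

Request:
servo_tool --increments "0 0 0 -2 0 0 6;0 0 0 -4.5 0 0 6;0 0 0 -7 -0.1 0 6;0 0 0 -9.2 -0.1 1 6;0 0 0 -9.2 -0.1 3 6;0 0 0 -9.2 -0.1 5 6;0 0 0 -9.2 -0.1 7 6;0 0 0 -9.2 -0.1 8.5 6;0 0 0 -9.2 -0.1 8.5 6;0 0 0 -9.2 -0.1 8.5 6"

```text
time: 6.03
eef_pos: [0.5938, 0.2582, 0.0995]
tcp_rot: [0.028, 1.0, -0.001, -0.002]
contact_force: [-0.1, -0.2, 0.5]
opening: 0.703
```

```bash
python3 -c "
from h import *
cap('side','s5');crop('s5',170,90,240,170,8)
go(.594,.258,.062,86.8)
C=cloud('side','s5');v,u=np.mgrid[:420,:560]
for yy in range(118,160,2): print(yy,[tuple((C[yy,x]*1000).round().astype(int)) for x in range(198,222,3)])
"
```

```text
t 6.08 pos [0.595  0.2585 0.1013] open 0.704 F [ 0.3 -0.4  0.9]
rot [-0.0004 -0.0014 -0.    ] shift cm [ 0.09 -0.06  3.93]
118 [(np.int64(584), np.int64(243), np.int64(216)), (np.int64(579), np.int64(226), np.int64(226)), (np.int64(584), np.int64(221), np.int64(226)), (np.int64(590), np.int64(218), np.int64(225)), (np.int64(598), np.int64(217), np.int64(221)), (np.int64(802), np.int64(476), np.int64(1)), (np.int64(813), np.int64(475), np.int64(-4)), (np.int64(814), np.int64(462), np.int64(1))]
120 [(np.int64(578), np.int64(237), np.int64(216)), (np.int64(580), np.int64(227), np.int64(220)), (np.int64(583), np.int64(220), np.int64(222)), (np.int64(587), np.int64(214), np.int64(222)), (np.int64(595), np.int64(214), np.int64(219)), (np.int64(794), np.int64(466), np.int64(2)), (np.int64(802), np.int64(463), np.int64(-1)), (np.int64(811), np.int64(460), np.int64(-4))]
122 [(np.int64(578), np.int64(238), np.int64(210)), (np.int64(581), np.int64(230), np.int64(212)), (np.int64(581), np.int64(219), np.int64(217)), (np.int64(588), np.int64(216), np.int64(216)), (np.int64(587), np.int64(204), 
[... 6229 characters left out ...]
93)), (np.int64(590), np.int64(261), np.int64(91)), (np.int64(595), np.int64(254), np.int64(92)), (np.int64(599), np.int64(247), np.int64(94)), (np.int64(606), np.int64(245), np.int64(91)), (np.int64(609), np.int64(236), np.int64(95)), (np.int64(635), np.int64(259), np.int64(67)), (np.int64(638), np.int64(251), np.int64(70))]
158 [(np.int64(583), np.int64(264), np.int64(88)), (np.int64(585), np.int64(254), np.int64(92)), (np.int64(587), np.int64(245), np.int64(96)), (np.int64(597), np.int64(246), np.int64(89)), (np.int64(600), np.int64(237), np.int64(93)), (np.int64(609), np.int64(237), np.int64(88)), (np.int64(627), np.int64(249), np.int64(70)), (np.int64(632), np.int64(244), np.int64(71))]
```

View pics/s5_c170_90.png

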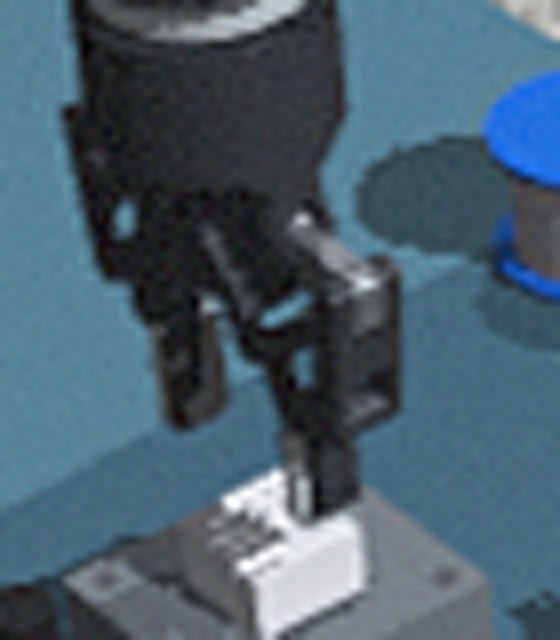

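Request:
servo_tool --increments "0 0 0 0.1 0 0.5 6;0 0 0 0.1 0 1 6;0 0 0 0.1 0 1.5 6;0 0 0 0.1 0 2 6;0 0 0 0.1 0 2.3 6;0 0 0 0.1 0 2.6 6;0 0 0 0.1 0 2.6 6;0 0 0 0.1 0 2.6 6"

```text
time: 6.75
eef_pos: [0.5942, 0.2586, 0.0757]
tcp_rot: [0.028, 1.0, -0.0, -0.0]
contact_force: [1.0, 0.3, -0.9]
opening: 0.698
```

```bash
python3 -c "
from h import *
cap('side','s6');crop('s6',170,90,240,170,8)
go(.594,.258,.060,86.8)
"
```

```text
t 6.8 pos [0.5944 0.2587 0.076 ] open 0.702 F [ 0.4 -0.2 -0.1]
rot [0.     0.0001 0.    ] shift cm [ 0.03 -0.07  1.6 ]
```

View pics/s6_c170_90.png

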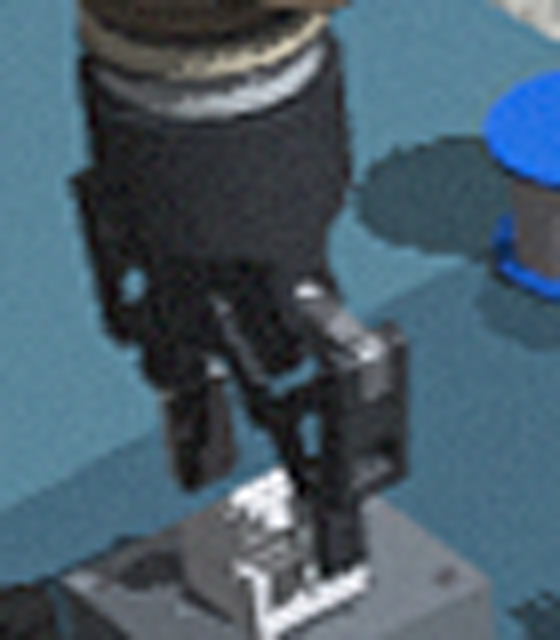

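No contact so far. The tip at (335,578) in the crop is still near the heatsink's top, which confirms the fingertips sit higher than the text says. I'll go down 14 mm more and close.

Request:
servo_tool --increments "0 0 0 0 0 0.4 6;0 0 0 0 0 0.8 6;0 0 0 0 0 1.1 6;0 0 0 0 0 1.4 6;0 0 0 0 0 1.4 6;0 0 0 0 0 1.4 6" --grip_force 50

```text
time: 7.3
eef_pos: [0.594, 0.2586, 0.0614]
tcp_rot: [0.028, 1.0, -0.0, -0.0]
contact_force: [0.2, 0.2, 0.4]
opening: 0.7
```

```bash
python3 -c "
from h import *
cap('side','s7');crop('s7',170,90,240,170,8)
go(.594,.258,.060,86.8)
"
```

```text
t 7.35 pos [0.5943 0.2587 0.0618] open 0.705 F [-0.2  0.6  0.4]
rot [-0.0001 -0.0001  0.0001] shift cm [ 0.02 -0.07  0.18]
```

View pics/s7_c170_90.png

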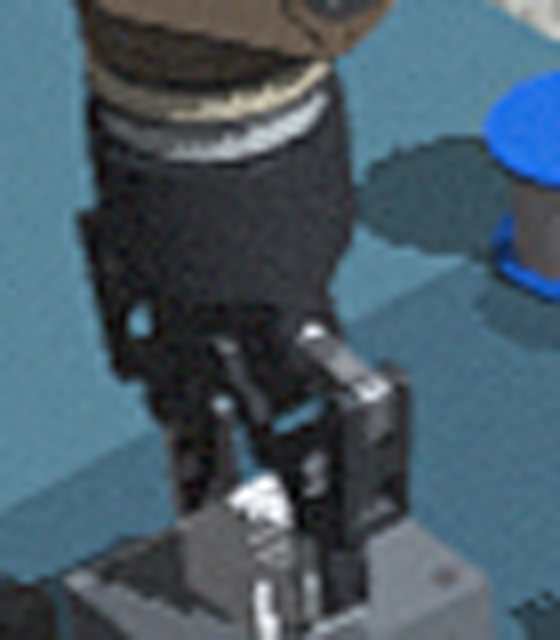

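Request:
servo_tool --increments "0 0 0 0 0 0 5;0 0 0 0 0 0 4.5;0 0 0 0 0 0 4;0 0 0 0 0 0 3.5;0 0 0 0 0 0 3;0 0 0 0 0 0 3;0 0 0 0 0 0 3;0 0 0 0 0 0 3"

```text
time: 8.02
eef_pos: [0.5945, 0.2586, 0.0622]
tcp_rot: [0.028, 1.0, -0.0, 0.0]
contact_force: [-0.3, -1.7, 2.1]
opening: 0.456
```

```bash
python3 -c "
from h import *
cap('side','s8');crop('s8',160,100,240,180,8)
go(.594,.258,.060,86.8)
"
```

```text
t 8.07 pos [0.5945 0.2586 0.0623] open 0.455 F [-0.3 -1.1  2.7]
rot [-0.0001  0.0004  0.0001] shift cm [ 0.05 -0.06  0.23]
```

View pics/s8_c160_100.png

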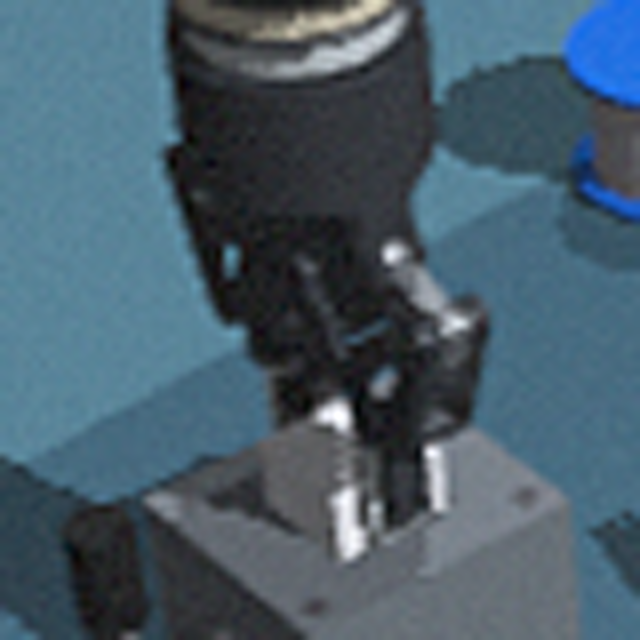

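It's closed on the heatsink at 39 mm opening, both pads covering most of its side. Now I'll lift.

Request:
servo_tool --increments "0 0 0 0 0 -0.4 3;0 0 0 0 0 -1 3;0 0 0 0 0 -1.8 3;0 0 0 0 0 -3 3;0 0 0 0 0 -4.5 3;0 0 0 0 0 -6.5 3;0 0 0 0 0 -8.5 3;0 0 0 0 0 -10.5 3;0 0 0 0 0 -12 3;0 0 0 0 0 -12 3"

```text
time: 8.9
eef_pos: [0.5969, 0.2595, 0.1882]
tcp_rot: [0.028, 1.0, 0.001, 0.005]
contact_force: [0.5, -0.1, -0.6]
opening: 0.461
```

```bash
python3 -c "
from h import *
cap('side','s9');crop('s9',160,60,260,180,6)
go(.587,-.243,.18,86.8)
"
```

```text
t 8.95 pos [0.5959 0.2592 0.1856] open 0.456 F [ 0.9 -0.8 -1.7]
rot [0.002  0.0061 0.0002] shift cm [ -1.9  -50.2    0.47]
```

View pics/s9_c160_60.png

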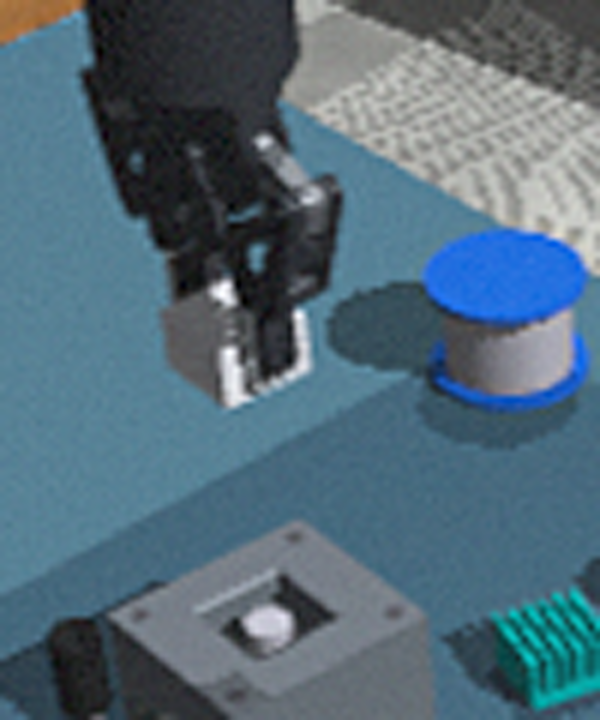

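Heatsink held level at (235,340) in the crop, and the nest is empty. I'll carry it to the bin.

Request:
servo_tool --increments "0 0 0 0 -1 0 3;0 0 0 0 -3 0 3;0 0 0 0 -5.5 0 3;0 0 0 -0.3 -8 0 3;0 0 0 -0.5 -11 0 3;0 0 0 -0.7 -14 0 3;0 0 0 -0.8 -17 0 3;0 0 0 -0.9 -20 0 3;0 0 0 -1 -22.5 0 3;0 0 0 -1 -25 0 3"

```text
time: 9.78
eef_pos: [0.5887, 0.0065, 0.1798]
tcp_rot: [0.028, 1.0, 0.0, -0.002]
contact_force: [-0.3, 0.1, -2.1]
opening: 0.456
```

Request:
servo_tool --increments "0 0 0 0 -2.5 0 3;0 0 0 0 -5.5 0 3;0 0 0 0 -8.5 0 3;0 0 0 -0.3 -11.5 0 3;0 0 0 -0.5 -14.5 0 3;0 0 0 -0.7 -17.5 0 3;0 0 0 -0.8 -20.5 0 3;0 0 0 -0.9 -23 0 3;0 0 0 -0.9 -25 0 3;0 0 0 -0.9 -25 0 3"

```text
time: 10.62
eef_pos: [0.5835, -0.2455, 0.1797]
tcp_rot: [0.03, 1.0, -0.0, -0.002]
contact_force: [-0.2, -0.0, -2.0]
opening: 0.457
```

```bash
python3 -c "
from h import *
cap('side','s10');crop('s10',270,130,430,350,3.6)
cap('top','t10')
print(ctrl.get_state()['qpos'].round(2))
go(.587,-.243,.06,86.8)
"
```

```text
[-0.55  0.23  1.72  0.    1.2  -2.07]
t 10.72 pos [ 0.5839 -0.2421  0.1799] open 0.456 F [ 0.3  0.3 -1.1]
rot [ 0.002  -0.0032 -0.002 ] shift cm [-0.35 -0.1  11.99]
```

View pics/s10_c270_130.png

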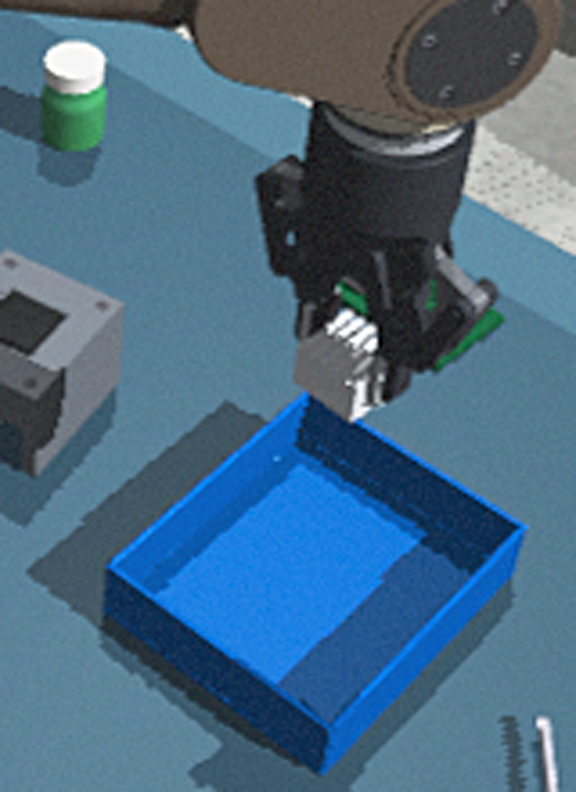

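View pics/t10.png

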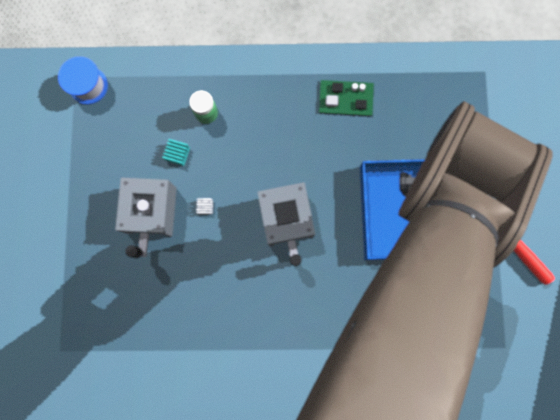

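The heatsink hangs over the bin, at (340,370) in the side crop. I'll lower it: its bottom is at about eef z + 7 mm, so the floor contact should come at eef z ≈ -3 mm.

Request:
servo_tool --increments "0 0 0 -0.3 -0.1 1.5 3;0 0 0 -0.3 -0.1 3.5 3;0 0 0 -0.3 -0.1 6 3;0 0 0 -0.3 -0.1 8.5 3;0 0 0 -0.3 -0.1 11 3;0 0 0 -0.3 -0.1 13 3;0 0 0 -0.3 -0.1 14.5 3;0 0 0 -0.3 -0.1 15.5 3;0 0 0 -0.3 -0.1 16 3;0 0 0 -0.3 -0.1 16 3"

```text
time: 11.55
eef_pos: [0.5878, -0.242, 0.0206]
tcp_rot: [0.028, 1.0, 0.001, -0.001]
contact_force: [0.7, -0.1, -1.4]
opening: 0.455
```

```bash
python3 -c "
from h import *
cap('side','s11');crop('s11',270,130,430,350,3.6)
go(.587,-.243,-.002,86.8)
"
```

```text
t 11.6 pos [ 0.5886 -0.2426  0.022 ] open 0.46 F [ 0.3 -0.4 -0.6]
rot [-0.      0.0001  0.0005] shift cm [ 0.16 -0.05  2.4 ]
```

View pics/s11_c270_130.png

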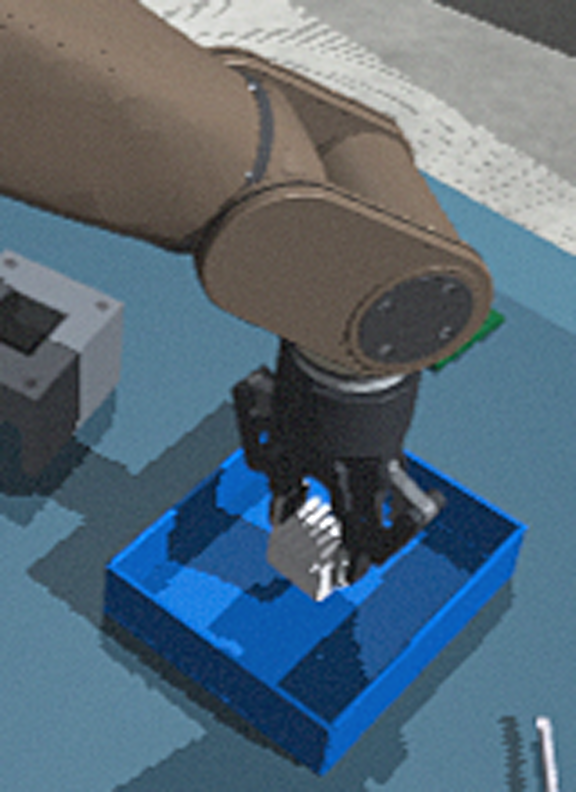

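Centred in the bin and still clear of the floor. I'll keep lowering gently.

Request:
servo_tool --increments "0 0 0 0 0 0.4 3;0 0 0 0 0 0.8 3;0 0 0 0 0 1.2 3;0 0 0 0 0 1.6 3;0 0 0 0 0 1.9 3;0 0 0 0 0 2.1 3;0 0 0 0 0 2.2 3;0 0 0 0 0 2.2 3;0 0 0 0 0 2.2 3"

```text
time: 12.35
eef_pos: [0.5884, -0.2428, -0.0001]
tcp_rot: [0.028, 1.0, -0.0, 0.0]
contact_force: [-0.4, -0.0, -1.3]
opening: 0.456
```

Request:
servo_tool --increments "0 0 0 0 0 0.1 3;0 0 0 0 0 0.2 3;0 0 0 0 0 0.3 3;0 0 0 0 0 0.3 3;0 0 0 0 0 0.3 3"

```text
time: 12.77
eef_pos: [0.5886, -0.2429, -0.0019]
tcp_rot: [0.028, 1.0, -0.0, 0.0]
contact_force: [-2.9, 0.5, 5.3]
opening: 0.462
```

It touches the floor (+5 N). I'll release and go straight up.

Request:
servo_tool --increments "0 0 0 0 0 0 4;0 0 0 0 0 0 4.5;0 0 0 0 0 0 5;0 0 0 0 0 0 5.5;0 0 0 0 0 0 6;0 0 0 0 0 0 6.5;0 0 0 0 0 0 6.5"

```text
time: 13.35
eef_pos: [0.5883, -0.2428, -0.0032]
tcp_rot: [0.028, 1.0, 0.0, -0.0]
contact_force: [0.4, 0.4, -0.6]
opening: 0.759
```

Request:
servo_tool --increments "0 0 0 0 0 -1 6.5;0 0 0 0 0 -2 6.5;0 0 0 0 0 -3.5 6.5;0 0 0 0 0 -5.5 6.5;0 0 0 0 0 -8 6.5;0 0 0 0 0 -11 6.5;0 0 0 0 0 -14 6.5;0 0 0 0 0 -17 6.5;0 0 0 0 0 -19 6.5;0 0 0 0 0 -20 6.5"

```text
time: 14.18
eef_pos: [0.5902, -0.2438, 0.2037]
tcp_rot: [0.028, 1.0, -0.002, 0.004]
contact_force: [0.7, -1.1, 0.3]
opening: 0.759
```

Request:
servo_tool --increments "0 0 0 0 3 0 6.5;0 0 0 0 6 0 6.5;0 0 0 0 9 0 6.5;0 0 0 0 12 0 6.5;0 0 0 0 15 0 6.5;0 0 0 0 18 0 6.5;0 0 0 0 20 0 6.5;0 0 0 0 20 0 6.5"

```text
time: 14.85
eef_pos: [0.599, -0.0393, 0.1971]
tcp_rot: [0.026, 1.0, 0.001, -0.0]
contact_force: [-0.1, 0.1, -0.5]
opening: 0.761
```

```bash
python3 -c "
from h import *
cap('side','s12');crop('s12',270,220,430,350,5)
cap('top','t12')
C=cloud('top','t12');I=cv2.imread('pics/t12.png');v,u=np.mgrid[:420,:560]
m=(u>370)&(u<440)&(v>170)&(v<250)&(C[...,2]>.022)&(C[...,2]<.038)
P=C[m];print(m.sum(),np.median(P,0));print(cv2.minAreaRect((P[:,:2]*1000).astype(np.float32)))
A=np.c_[P[:,:2],np.ones(len(P))];print(np.linalg.lstsq(A,P[:,2],rcond=None)[0])
m=(u>283)&(u<305)&(v>248)&(v<270)&(C[...,2]>.083);P=C[m];print('knob',P.mean(0),P[:,2].max())
print(ctrl.get_state()['eef_pos'],ctrl.get_state()['time'])
"
```

```text
313 [ 0.58885828 -0.23988853  0.02957184]
((588.436279296875, -242.44677734375), (40.78273010253906, 39.91818618774414), 86.96443939208984)
[-0.00762859 -0.02380557  0.02764294]
knob [ 0.46136774 -0.02230447  0.55983321] 1.0118822850595752
[ 0.59926331 -0.04259846  0.19711365] 14.95
```

View pics/s12_c270_220.png

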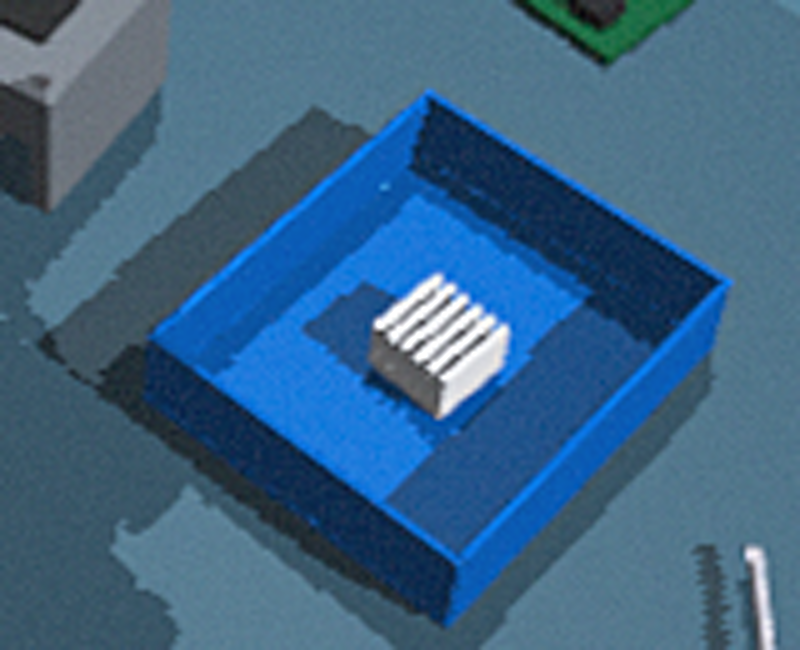

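View pics/t12.png

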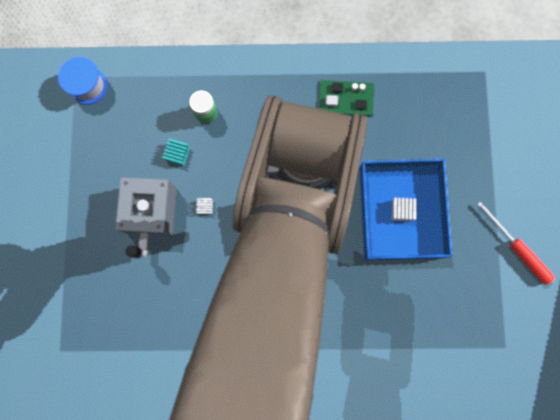

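The heatsink lies flat in the bin at (405,209) in the top view, fins up, top at z ≈ 0.030. The arm is clear, so I'm handing in.

```bash
python3 -c "
from h import *
print(ctrl.sign_off())"
```

```text
the job is handed in; nothing more can be done
None
```

The heatsink is in the parts bin, fins up, and I handed the job in at about 15 s of the 51 s allowed. `sign_off` reports no verdict.

- **Lift:** I raised the black knob of the heatsink fixture about 20 mm, and the heatsink's top rose from about 74 mm to about 95 mm above the bench, still over its nest. I left that rod up.
- **Final position:** The last pictures put the heatsink within 2 mm of the bin's centre, upright, with its top at z ≈ 0.030. That means it rests on the floor with its centre about 13 mm above it.
- **Forces:** I saw at most about 10 N in the readings after each move, well below the limits.
- **Disagreement with the text:** The depth pictures showed the fingertips about 14 to 30 mm behind the reported TCP, depending on opening, not 14 mm ahead. The knob was therefore gripped only near its top (the opening read 17 mm on the 22 mm knob), and I set the heatsink grasp height from the pictures.
- **Check that failed:** In the last picture the arm hid the relay fixture, so I could not re-measure its knob. The robot never went near that knob, which looked unchanged in the top picture taken just before I lowered the heatsink into the bin.

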